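# Lock the frame-tube jig by its three plungers

## Task

Lock the tube jig: with the fingertips, gently push its three locking plungers straight down until each is home, in this order: first the one with the round head, then the one with the long bar head, last the one with the square head. Only push them from above, with a light touch; do not pinch them or pull them up, and leave everything else on the bench where it is.

Things in the scene. Friction and masses are not known exactly. Their poses are not given: they have to be found in the camera images.
- jig_bed: Dark steel bed plate of a tube jig, 200 (x) x 480 (y) x 10 mm, fixed to the bench; origin at the centre of its underside. A 32 mm grey frame tube is clamped on it parallel to its y axis, 72 mm from the centre towards +x; tube and dark clamps reach 67 mm above the bench. The three plunger blocks stand on the bed in a row in front of the tube, in any order, about 165 mm apart.
- round_block: Dark steel block, 50 x 50 x 40 mm, fixed on the jig bed; origin at the centre of its underside, 10 mm above the bench. It carries the round-headed locking plunger at its centre.
- round_top (a point): Centre of the top face of the round plunger's bright steel head; it moves with the plunger. The head is a round disc, 50 mm across, 8 mm thick. Its top is 82 mm above the bench at joint value 0 and 68 mm when the plunger is home. The head rides on a rubber cushion: once home, pushing beyond 5 N makes the head alone give 1 mm per 1.2 N, up to 7 mm, and spring back.
- round_plunger (a joint): Depth of the round-headed plunger in m: 0 to 0.003 at the start (up), grows as it is pushed down, 0.014 when home, its collar hard on the block. It slides straight down against about 4 N of friction (more when pushed fast: 8 N per m/s) and stays where it is left; it can also be pulled up, to -0.010.
- bar_block: Dark steel block, 50 x 50 x 40 mm, fixed on the jig bed; origin at the centre of its underside, 10 mm above the bench. It carries the bar-headed locking plunger at its centre.
- bar_top (a point): Centre of the top face of the bar plunger's bright steel head; it moves with the plunger. The head is a long narrow bar, 80 x 20 mm (long side along the block's x axis), 8 mm thick. Its top is 82 mm above the bench at joint value 0 and 68 mm when the plunger is home. The head rides on a rubber cushion: once home, pushing beyond 5 N makes the head alone give 1 mm per 1.2 N, up to 7 mm, and spring back.
- bar_plunger (a joint): Depth of the bar-headed plunger in m: 0 to 0.003 at the start (up), grows as it is pushed down, 0.014 when home, its collar hard on the block. It slides straight down against about 4 N of friction (more when pushed fast: 8 N per m/s) and stays where it is left; it can also be pulled up, to -0.010.
- square_block: Dark steel block, 50 x 50 x 40 mm, fixed on the jig bed; origin at the centre of its underside, 10 mm above the bench. It carries the square-headed locking plunger at its centre.
- square_top (a point): Centre of the top face of the square plunger's bright steel head; it moves with the plunger. The head is a square plate, 46 x 46 mm, 8 mm thick. Its top is 82 mm above the bench at joint value 0 and 68 mm when the plunger is home. The head rides on a rubber cushion: once home, pushing beyond 5 N makes the head alone give 1 mm per 1.2 N, up to 7 mm, and spring back.
- square_plunger (a joint): Depth of the square-headed plunger in m: 0 to 0.003 at the start (up), grows as it is pushed down, 0.014 when home, its collar hard on the block. It slides straight down against about 4 N of friction (more when pushed fast: 8 N per m/s) and stays where it is left; it can also be pulled up, to -0.010.
- tube_stub: Bystander: short steel tube offcut standing upright on the bed between two blocks, 34 mm diameter, 45 mm high; loose. Origin on its underside.
- tape_roll: Bystander: small black tape roll lying flat on the bed between two blocks, 44 mm diameter, 19 mm high; loose. Origin on its underside.
- mug: Bystander: brown mug, 76 mm diameter, 90 mm high, left of the jig; loose. Origin on its underside.
- flux_jar: Bystander: jar, 60 mm diameter, 75 mm high, left of the jig; loose. Origin on its underside.
- screwdriver: Bystander: orange-handled screwdriver lying right of the jig; loose. Origin on its underside.
- wrench: Bystander: steel wrench lying right of the jig; loose. Origin on its underside.
- wood_block: Bystander: wooden block 70 x 45 x 30 mm, right of the jig; loose. Origin on its underside.

How it is judged:
On the way, in this order (a step that is already met when the one before it is completed fails the run):
1. the round-headed plunger is home, the other two still up (value of joint round_plunger above 0.011 m and value of joint each of bar_plunger, square_plunger below 0.006 m), for 0.1 s.
2. then the bar-headed plunger is home, the square one still up (value of joint each of round_plunger, bar_plunger above 0.011 m and value of joint square_plunger below 0.006 m), for 0.1 s.
3. then the square-headed plunger is home (value of joint each of round_plunger, bar_plunger, square_plunger above 0.011 m), for 0.1 s.
At the end, for the whole second after the job is handed in: All three plungers are home (each joint past 0.011 m of 0.014 m) and stay there, and every loose bystander is within 25 mm of where it started (all of step 3 and distance of each of tube_stub, tape_roll, mug, flux_jar, screwdriver, wrench, wood_block from where it was at the start of the episode below 0.025 m); the robot touches nothing.
It fails at once if a plunger was pushed down before the one that comes ahead of it was home ((value of joint bar_plunger above 0.006 m and value of joint round_plunger below 0.011 m) or (value of joint square_plunger above 0.006 m and value of joint bar_plunger below 0.011 m)).
It fails at once if a plunger was pulled up instead of pushed (value of joint any of round_plunger, bar_plunger, square_plunger below -0.004 m).
It fails at once if the robot pushed harder than 25 N on a plunger or its block, or on the jig bed (contact force between any of the fingers, the arm and round_block above 25 N or contact force between any of the fingers, the arm and bar_block above 25 N or contact force between any of the fingers, the arm and square_block above 25 N or contact force between any of the fingers, the arm and jig_bed above 25 N).
It fails at once if a loose bystander was lifted or shifted by more than 25 mm (distance of any of tube_stub, tape_roll, mug, flux_jar, screwdriver, wrench, wood_block from where it was at the start of the episode above 0.025 m).
It also fails if it takes over 48 s, if anything falls off the work surface, if the arm or the gripper's body presses on something with over 40 N, if the wrist force passes 120 N, or if a joint passes its speed limit or range.

## Robot

A 7-joint arm with a two-finger parallel gripper is mounted at the origin on the work surface. World frame = base frame: x ahead of the robot, y to its left, z up, the work surface at z = 0. Lengths are in m, angles in rad, forces in N, time in s.
With the tool pointing down it reaches from about 0.425 to 0.8 m from the base axis. Payload 8.3 kg.
Tool frame: the origin (TCP) lies at the very end of the fingers, on their centre line; the grasp point (between the pads) lies 19 mm behind it; z points along the fingers, y is the direction in which the jaws open and shut (so a half turn about z gives the same grasp; the last joint's range is limited). The gripper opens to 85 mm and grips with 20 to 120 N. Pads are 22 mm wide; open, the fingers measure 114 mm over their backs; the gripper's body (76 mm by 85 mm) begins 54 mm behind the grasp point. The pads swing forward as they close: fully open they stand 13 mm farther back than shut.
Start: joints at [-1.212, 0.383, 0.016, 1.37, -0.006, 1.388, -0.046], TCP at [0.256, 0.57, 0.231] pointing down, gripper open.
Joint ranges: [-2.95, 2.95], [-0.25, 2.06], [-1.52, 1.56], [0.18, 2.33], [-1.44, 4.58], [0.02, 2.06], [-3.01, 3.01]. Speed limits (rad/s): [2.39, 2.39, 3.01, 3.01, 3.14, 3.14, 3.14].

## Interface

Orientations are given as a 3x3 rotation matrix whose columns are the frame's x, y, z axes.
In Python, from station import robot gives the robot as it stands.
- The arm moves only by the tool arm_command, never from a script. Its argument "rows" is a list of rows, each an object with "translation": the shift along the tool's x, y, z in cm, a list of three; "twist": the turn, a rotation vector about the tool's x, y, z in degrees, a list of three; "grip": the opening, from 0 (shut) to 1 (fully open). In form: [{"translation": [dx, dy, dz], "twist": [wx, wy, wz], "grip": grip}, ...]. A call has 1 to 20 rows; each row is the pose to reach, as a shift and turn from the pose commanded when the call began, along the tool's axes at that moment; what a row does not reach only later rows make up. A row lasts 1/12 s, in which the tool goes at most 41.7 mm and 7.16 degrees, less where a joint would pass 70% of its speed; a pose out of reach is approached as far as the arm can. A call with a gripper value outside its range is refused whole. The fingers move at their own pace and stop on an object; "squeeze" is the grip in N (left out, the last holds). Time passes only in rows, so rows that repeat a pose let the fingers close. It gives the time, the measured TCP pose, the force and the opening at its end, in the units of the state.
- robot.read_state(): the state, without advancing time (a new reading comes with each control period).
- robot.camera(name): name is "scene" or "top" or "wrist"; returns a dict with "image" (420x560x3 uint8, red, green, blue), "depth" (420x560 float32, m along the optical axis (not along the pixel's ray), 0 where there is no reading), "mtx" (3x3 intrinsics, pixels), "position" and "attitude" of the camera in the world. Camera axes: x right, y down, z forward; pixel columns grow to the right and rows downward; lengths in m; the calibration is good to about 2 mm. The wrist camera is an equidistant fisheye: a pixel r from the principal point sees the ray r / f radians off the axis. A picture is of the moment at which its call begins.
- robot.job_done(): hands the job in, once; it reports no verdict.
The state is a dict: "clock": time; "q": joint angles; "joint_vel": joint speeds; "joint_torque": joint torques, N m; "position": TCP position; "eef_rot": TCP orientation; "force": force on the tool from outside, world axes, zero at the start; "torque": the same for the moment, N m; "width": finger opening in m.
Only numpy, scipy, OpenCV 4.12 (cv2) and the standard library are available. Lean on these libraries where they do the work, as an engineer would, in place of code of your own. Each camera call takes 0.05 s, during which the arm holds its last target.

## Working session

There is one attempt and no reset: what is moved stays moved. The work goes in short steps, Python scripts to look and compute and a tool call to move; the robot and the scene stay as the last step left them, time stands still between calls to the robot, and variables do not carry over. Pictures are saved under pics/ and viewed, and the job is handed in when it is done.

Besides the shell and the picture viewer there is one more tool, called after ">>>" as name(argument=value, ...) on one line, values as JSON. arm_command: Moves the arm, as the interface text tells. Its arguments: {"type":"object","properties":{"rows":{"type":"array","items":{"type":"object","properties":{"translation":{"type":"array","items":{"type":"number"}},"twist":{"type":"array","items":{"type":"number"}},"grip":{"type":"number"}}}},"squeeze":{"type":"number"}},"required":["rows"]}

```bash
mkdir -p pics
cat > h.py <<'E'
import numpy as np,cv2
from station import robot
def grab(n,tag):
    c=robot.camera(n); cv2.imwrite(f'pics/{tag}.png',c['image'][:,:,::-1]); np.savez(f'{tag}.npz',**{k:np.array(v) for k,v in c.items()}); return c
E
python3 - <<'E'
from h import *
for n in ['scene','top','wrist']:
    c=grab(n,n+'0'); print(n,c['mtx'],c['position'],c['attitude'])
s=robot.read_state(); print({k:np.round(v,4).tolist() for k,v in s.items()})
E
```

```text
scene [[456.8487657    0.         284.814578  ]
 [  0.         456.8487657  212.65583416]
 [  0.           0.           1.        ]] [1.33207125 0.13120197 1.13094753] [[-0.17049696  0.77428796 -0.6094333 ]
 [ 0.98521827  0.12353344 -0.1186779 ]
 [-0.01660548 -0.62065904 -0.78390472]]
top [[488.60820671   0.         280.75645907]
 [  0.         488.60820671 220.36041499]
 [  0.           0.           1.        ]] [ 0.2915164  -0.01313447  1.49613986] [[ 0.01784764 -0.98554568  0.16846715]
 [-0.99964633 -0.02091144 -0.01642966]
 [ 0.01971507 -0.16811433 -0.98557034]]
wrist [[325.1922621   0.        273.1430973]
 [  0.        325.1922621 207.0950918]
 [  0.          0.          1.       ]] [0.18845785 0.59963267 0.3719861 ] [[ 0.40916675  0.87412368  0.26170664]
 [ 0.91245868 -0.39156169 -0.11873757]
 [-0.00131702  0.28737996 -0.95781576]]
{'clock': 0.15, 'q': [-1.2119, 0.3841, 0.0164, 1.3709, -0.0063, 1.3882, -0.0465], 'joint_vel': [0.0006, -0.002, 0.0007, -0.0031, 0.0007, 0.0003, 0.0023], 'joint_torque': [0.0021, -62.8159, 0.846, -37.2165, 0.0169, 0.0109, -0.0], 'position': [0.2557, 0.5699, 0.2305], 'eef_rot': [[-0.9124, 0.4094, -0.0006], [0.4094, 0.9124, -0.0014], [0.0, -0.0016, -1.0]], 'force': [0.1519, 0.2911, -0.5681], 'torque': [-0.0291, -0.0128, -0.0463], 'width': 0.0853}
```

View pics/scene0.png

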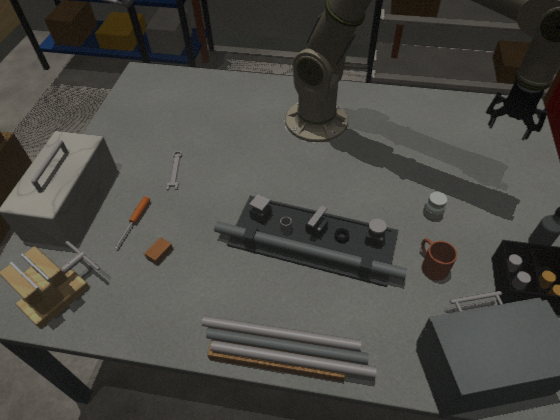

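View pics/top0.png

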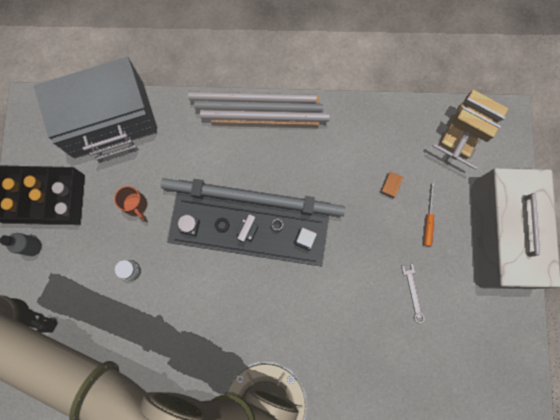

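The scene view shows round (377,228), bar (317,217) and square (260,205). The top view shows round (187,224), bar (246,228) and square (306,238). I'll enlarge both.

Run:
```python
import cv2
a=cv2.imread('pics/top0.png')[200:270,160:340]; cv2.imwrite('pics/topc.png',cv2.resize(a,None,fx=4.4,fy=4.4,interpolation=cv2.INTER_CUBIC))
a=cv2.imread('pics/scene0.png')[185:265,235:415]; cv2.imwrite('pics/scenec.png',cv2.resize(a,None,fx=4.4,fy=4.4,interpolation=cv2.INTER_CUBIC))
```

```text
(no output)
```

View pics/topc.png

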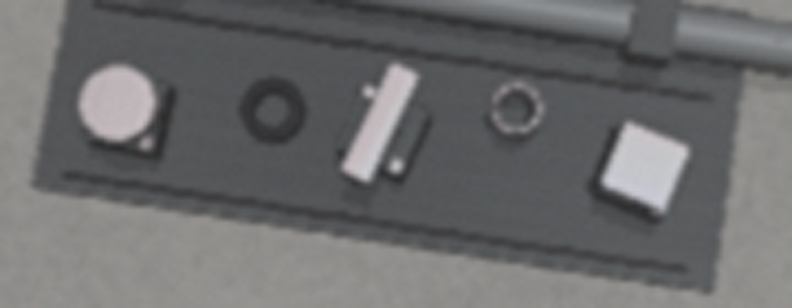

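View pics/scenec.png

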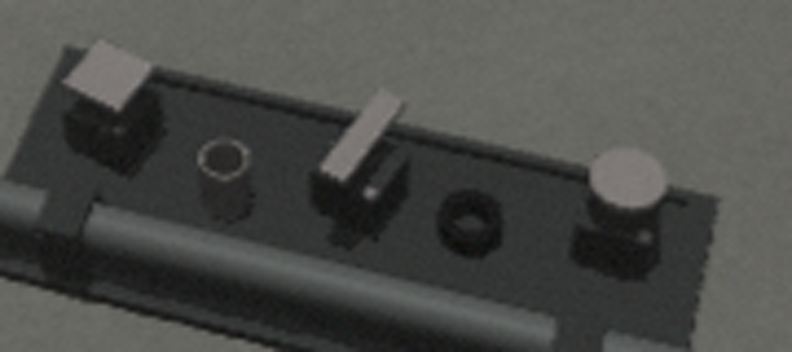

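```bash
cat >> h.py <<'E'
def proj_ray(c,u,v):
    K=c['mtx'];d=np.array([(u-K[0,2])/K[0,0],(v-K[1,2])/K[1,1],1.]);return c['position'],c['attitude']@d
def tri(a,pa,b,pb):
    A=[];B=[];L=[]
    (p1,d1),(p2,d2)=proj_ray(a,*pa),proj_ray(b,*pb)
    t=np.linalg.lstsq(np.c_[d1,-d2],p2-p1,rcond=None)[0]
    x,y=p1+t[0]*d1,p2+t[1]*d2
    return (x+y)/2,np.linalg.norm(x-y)
E
python3 - <<'E'
from h import *
t=np.load('top0.npz');s=np.load('scene0.npz')
P={'round':((117,104),(628,179)),'bar':((380,123),(363,135)),'square':((645,168),(108,76)),
'barfar':((403,68),(336,178)),'barnear':((356,178),(389,96))}
def z(c,u,v):
    d=c['depth'][int(round(v)),int(round(u))];p,r=proj_ray(c,u,v);return p+d*r
for k,(a,b) in P.items():
    a=np.array(a)/4.4+[160,200]-.4;b=np.array(b)/4.4+[235,185]-.4
    x,e=tri(t,a,s,b);print(k,x.round(4),'gap',e.round(4),'depth',z(t,*a).round(4),z(s,*b).round(4))
E
```

```text
round [0.5191 0.2405 0.0803] gap 0.0014 depth [0.5192 0.2399 0.0799] [0.5213 0.2409 0.0833]
bar [0.5099 0.0658 0.08  ] gap 0.002 depth [0.5103 0.0649 0.0786] [0.5103 0.0668 0.0806]
square [ 0.4839 -0.112   0.0766] gap 0.0007 depth [ 0.4834 -0.112   0.0805] [ 0.4902 -0.1098  0.0845]
barfar [0.5475 0.0522 0.0791] gap 0.0033 depth [0.5607 0.0538 0.0077] [0.5492 0.0541 0.0817]
barnear [0.473  0.0797 0.0788] gap 0.0001 depth [0.4729 0.0796 0.0798] [0.4777 0.08   0.0845]
```

All three tops triangulate near z≈0.08, as the text says. Next I shut the fingers and hover over the round head.

>>> arm_command(rows=[{"translation": [-3,-1.5,0],"twist": [0,0,0],"grip": 0},{"translation": [-6.2,-3.2,0],"twist": [0,0,0],"grip": 0},{"translation": [-9.4,-4.8,0],"twist": [0,0,0],"grip": 0},{"translation": [-12.5,-6.4,0],"twist": [0,0,0],"grip": 0},{"translation": [-15.6,-8,0],"twist": [0,0,0],"grip": 0},{"translation": [-18.7,-9.6,0],"twist": [0,0,0],"grip": 0},{"translation": [-21.9,-11.2,0],"twist": [0,0,0],"grip": 0},{"translation": [-25,-12.8,0],"twist": [0,0,0],"grip": 0},{"translation": [-28.1,-14.5,0],"twist": [0,0,0],"grip": 0},{"translation": [-31.2,-16.1,0],"twist": [0,0,0],"grip": 0},{"translation": [-34.4,-17.7,0],"twist": [0,0,0],"grip": 0},{"translation": [-37.5,-19.3,0],"twist": [0,0,0],"grip": 0},{"translation": [-37.5,-19.3,3],"twist": [0,0,0],"grip": 0},{"translation": [-37.5,-19.3,6],"twist": [0,0,0],"grip": 0},{"translation": [-37.5,-19.3,9],"twist": [0,0,0],"grip": 0},{"translation": [-37.5,-19.3,11],"twist": [0,0,0],"grip": 0},{"translation": [-37.5,-19.3,11],"twist": [0,0,0],"grip": 0},{"translation": [-37.5,-19.3,11],"twist": [0,0,0],"grip": 0},{"translation": [-37.5,-19.3,11],"twist": [0,0,0],"grip": 0}])

```text
clock: 1.73
position: [0.5197, 0.241, 0.1228]
eef_rot: [[-0.912, 0.409, 0.002], [0.409, 0.912, 0.001], [-0.001, 0.001, -1.0]]
force: [1.1, 0.1, 0.4]
width: 0.0003
```

```bash
cat > st.py <<'E'
from h import *
import sys
s=robot.read_state(); print({k:np.round(s[k],4).tolist() for k in ['clock','position','eef_rot','force','width']})
for n in sys.argv[2:]: grab(n,n+sys.argv[1])
tg=dict(round=[.5191,.2405,.0803],bar=[.5099,.0658,.08],square=[.4839,-.112,.0785])
R=np.array(s['eef_rot'])
for k,v in tg.items(): print(k,(100*R.T@(np.array(v)-s['position'])).round(2))
E
python3 st.py 1 wrist
```

```text
{'clock': 1.7333, 'position': [0.5197, 0.241, 0.1228], 'eef_rot': [[-0.9124, 0.4093, 0.0015], [0.4093, 0.9124, 0.0008], [-0.0011, 0.0013, -1.0]], 'force': [1.0849, 0.0638, 0.4289], 'width': 0.0003}
round [ 0.04 -0.08  4.25]
bar [ -6.27 -16.39   4.26]
square [-11.18 -33.68   4.39]
```

View pics/wrist1.png

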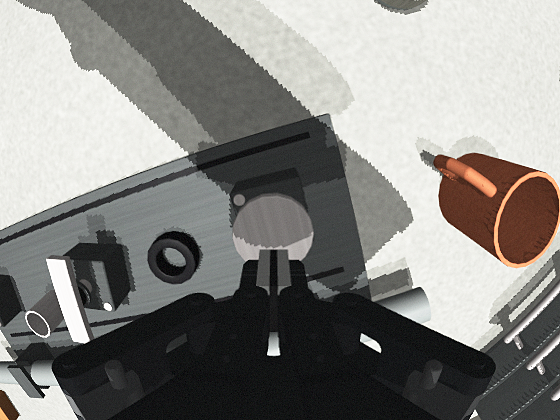

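The wrist view shows the shut fingertips (275,255) over the round head (272,228). The tape roll (175,257) and the mug are clear, so I go down slowly.

>>> arm_command(rows=[{"translation": [0,0,1.5],"twist": [0,0,0],"grip": 0},{"translation": [0,0,2.8],"twist": [0,0,0],"grip": 0},{"translation": [0,0,3.3],"twist": [0,0,0],"grip": 0},{"translation": [0,0,3.6],"twist": [0,0,0],"grip": 0},{"translation": [0,0,3.8],"twist": [0,0,0],"grip": 0},{"translation": [0,0,4.0],"twist": [0,0,0],"grip": 0},{"translation": [0,0,4.2],"twist": [0,0,0],"grip": 0},{"translation": [0,0,4.4],"twist": [0,0,0],"grip": 0},{"translation": [0,0,4.6],"twist": [0,0,0],"grip": 0},{"translation": [0,0,4.6],"twist": [0,0,0],"grip": 0},{"translation": [0,0,4.6],"twist": [0,0,0],"grip": 0}])

```text
clock: 2.7
position: [0.5193, 0.2408, 0.0754]
eef_rot: [[-0.912, 0.409, 0.001], [0.409, 0.912, 0.0], [-0.0, 0.001, -1.0]]
force: [1.2, 0.5, 2.1]
width: 0.0003
```

>>> arm_command(rows=[{"translation": [0,0,0.2],"twist": [0,0,0],"grip": 0},{"translation": [0,0,0.4],"twist": [0,0,0],"grip": 0},{"translation": [0,0,0.6],"twist": [0,0,0],"grip": 0},{"translation": [0,0,0.75],"twist": [0,0,0],"grip": 0},{"translation": [0,0,0.85],"twist": [0,0,0],"grip": 0},{"translation": [0,0,0.95],"twist": [0,0,0],"grip": 0},{"translation": [0,0,0.95],"twist": [0,0,0],"grip": 0},{"translation": [0,0,0.95],"twist": [0,0,0],"grip": 0},{"translation": [0,0,0.95],"twist": [0,0,0],"grip": 0}])

```text
clock: 3.45
position: [0.5193, 0.2408, 0.0663]
eef_rot: [[-0.912, 0.409, 0.001], [0.409, 0.912, 0.001], [-0.0, 0.001, -1.0]]
force: [-0.5, 0.5, 6.7]
width: 0.0
```

>>> arm_command(rows=[{"translation": [0,0,0.1],"twist": [0,0,0],"grip": 0},{"translation": [0,0,0.15],"twist": [0,0,0],"grip": 0},{"translation": [0,0,0.15],"twist": [0,0,0],"grip": 0},{"translation": [0,0,0.15],"twist": [0,0,0],"grip": 0}])

```text
clock: 3.78
position: [0.5194, 0.2408, 0.065]
eef_rot: [[-0.912, 0.409, 0.001], [0.409, 0.912, 0.001], [-0.001, 0.001, -1.0]]
force: [0.0, 0.1, 8.7]
width: -0.0001
```

The force climbs like the cushion (6.7 N, then 8.7 N with 1.3 mm more), so the round plunger is home. Lift and move above the bar.

>>> arm_command(rows=[{"translation": [0,0,-1],"twist": [0,0,0],"grip": 0},{"translation": [0,0,-3],"twist": [0,0,0],"grip": 0},{"translation": [0,0,-5.5],"twist": [0,0,0],"grip": 0},{"translation": [-1.2,-3.3,-5.5],"twist": [0,0,0],"grip": 0},{"translation": [-2.5,-6.6,-5.5],"twist": [0,0,0],"grip": 0},{"translation": [-3.8,-9.8,-5.5],"twist": [0,0,0],"grip": 0},{"translation": [-5,-13,-5.5],"twist": [0,0,0],"grip": 0},{"translation": [-6.3,-16.3,-5.5],"twist": [0,0,0],"grip": 0},{"translation": [-6.3,-16.3,-5.5],"twist": [0,0,0],"grip": 0},{"translation": [-6.3,-16.3,-5.5],"twist": [0,0,0],"grip": 0},{"translation": [-6.3,-16.3,-5.5],"twist": [0,0,0],"grip": 0}])

```text
clock: 4.7
position: [0.5092, 0.0665, 0.1191]
eef_rot: [[-0.912, 0.41, -0.001], [0.41, 0.912, 0.0], [0.001, -0.0, -1.0]]
force: [0.1, 0.6, 0.3]
width: 0.0001
```

```bash
python3 st.py 2 wrist top
python3 - <<'E'
from h import *
t=np.load('top2.npz');p,d=proj_ray(t,160+117/4.4,200+104/4.4)
for u,v in[(186,223),(187,224),(185,222)]:
    p,d=proj_ray(t,u,v);print((p+d*t['depth'][v,u]).round(4))
E
```

```text
{'clock': 4.7, 'position': [0.5092, 0.0665, 0.1191], 'eef_rot': [[-0.9123, 0.4096, -0.0012], [0.4096, 0.9123, 0.0003], [0.0013, -0.0003, -1.0]], 'force': [0.0924, 0.6262, 0.2794], 'width': 0.0001}
round [ 6.22 16.28  3.88]
bar [-0.1  -0.03  3.91]
square [ -5.01 -17.32   4.06]
[0.5217 0.2424 0.0688]
[0.5191 0.2397 0.0666]
[0.5252 0.2462 0.0653]
```

View pics/wrist2.png

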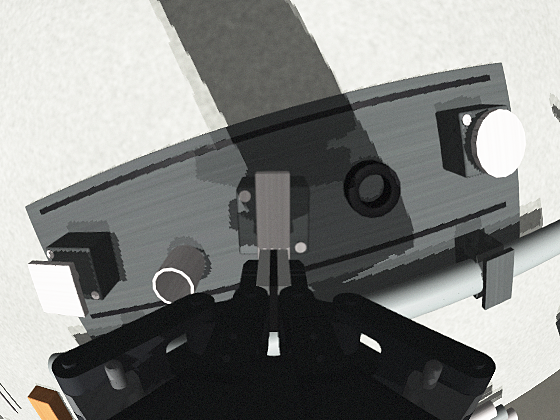

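The top camera's depth now puts the round head at about 68 mm, which is home. In the wrist view the fingertips (273,255) are centred on the bar (272,210), so I push it.

>>> arm_command(rows=[{"translation": [-0.1,0,1.5],"twist": [0,0,0],"grip": 0},{"translation": [-0.1,0,2.8],"twist": [0,0,0],"grip": 0},{"translation": [-0.1,0,3.3],"twist": [0,0,0],"grip": 0},{"translation": [-0.1,0,3.6],"twist": [0,0,0],"grip": 0},{"translation": [-0.1,0,3.8],"twist": [0,0,0],"grip": 0},{"translation": [-0.1,0,4.0],"twist": [0,0,0],"grip": 0},{"translation": [-0.1,0,4.2],"twist": [0,0,0],"grip": 0},{"translation": [-0.1,0,4.4],"twist": [0,0,0],"grip": 0},{"translation": [-0.1,0,4.6],"twist": [0,0,0],"grip": 0},{"translation": [-0.1,0,4.8],"twist": [0,0,0],"grip": 0},{"translation": [-0.1,0,5.0],"twist": [0,0,0],"grip": 0},{"translation": [-0.1,0,5.2],"twist": [0,0,0],"grip": 0},{"translation": [-0.1,0,5.3],"twist": [0,0,0],"grip": 0},{"translation": [-0.1,0,5.3],"twist": [0,0,0],"grip": 0},{"translation": [-0.1,0,5.3],"twist": [0,0,0],"grip": 0}])

```text
clock: 6.05
position: [0.511, 0.066, 0.0666]
eef_rot: [[-0.912, 0.409, 0.001], [0.409, 0.912, 0.0], [-0.001, 0.001, -1.0]]
force: [-0.8, 3.4, 7.0]
width: 0.0003
```

>>> arm_command(rows=[{"translation": [0,0,0.1],"twist": [0,0,0],"grip": 0},{"translation": [0,0,0.15],"twist": [0,0,0],"grip": 0},{"translation": [0,0,0.15],"twist": [0,0,0],"grip": 0},{"translation": [0,0,0.15],"twist": [0,0,0],"grip": 0}])

```text
clock: 6.38
position: [0.511, 0.066, 0.0653]
eef_rot: [[-0.912, 0.409, 0.001], [0.409, 0.912, 0.001], [-0.001, 0.001, -1.0]]
force: [-2.7, 2.6, 8.1]
width: -0.0002
```

>>> arm_command(rows=[{"translation": [0,0,-1],"twist": [0,0,0],"grip": 0},{"translation": [0,0,-3],"twist": [0,0,0],"grip": 0},{"translation": [0,0,-5.5],"twist": [0,0,0],"grip": 0},{"translation": [-1,-3.5,-5.5],"twist": [0,0,0],"grip": 0},{"translation": [-1.9,-7,-5.5],"twist": [0,0,0],"grip": 0},{"translation": [-2.9,-10.4,-5.5],"twist": [0,0,0],"grip": 0},{"translation": [-3.9,-13.9,-5.5],"twist": [0,0,0],"grip": 0},{"translation": [-4.8,-17.3,-5.5],"twist": [0,0,0],"grip": 0},{"translation": [-4.8,-17.3,-5.5],"twist": [0,0,0],"grip": 0},{"translation": [-4.8,-17.3,-5.5],"twist": [0,0,0],"grip": 0},{"translation": [-4.8,-17.3,-5.5],"twist": [0,0,0],"grip": 0}])

```text
clock: 7.3
position: [0.4834, -0.1118, 0.1198]
eef_rot: [[-0.912, 0.41, -0.0], [0.41, 0.912, 0.0], [0.0, -0.0, -1.0]]
force: [-0.0, 0.1, 0.3]
width: -0.0003
```

```bash
python3 st.py 3 wrist top
python3 - <<'E'
from h import *
t=np.load('top3.npz')
for u,v in[(186,223),(245,227),(246,228),(244,230),(249,222)]:
    p,d=proj_ray(t,u,v);print((p+d*t['depth'][v,u]).round(4))
E
```

```text
{'clock': 7.3, 'position': [0.4834, -0.1118, 0.1198], 'eef_rot': [[-0.912, 0.4102, -0.0005], [0.4102, 0.912, 0.0001], [0.0004, -0.0001, -1.0]], 'force': [-0.0258, 0.0818, 0.3475], 'width': -0.0003}
round [11.19 33.59  3.95]
bar [ 4.87 17.28  3.98]
square [-0.05  0.    4.13]
[0.522  0.2428 0.0666]
[0.5136 0.0684 0.0671]
[0.5108 0.0654 0.0668]
[0.5053 0.0714 0.0623]
[0.5282 0.0568 0.0712]
```

View pics/wrist3.png

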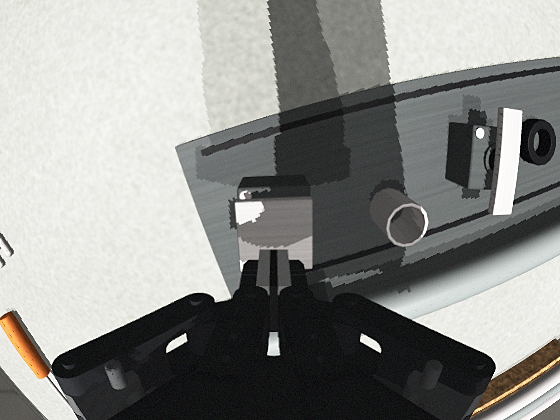

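Bar head is at about 67 mm by depth, so it is home. The fingertips (274,255) are over the square head (275,232), so I push it.

>>> arm_command(rows=[{"translation": [0,0,1.5],"twist": [0,0,0],"grip": 0},{"translation": [0,0,2.8],"twist": [0,0,0],"grip": 0},{"translation": [0,0,3.3],"twist": [0,0,0],"grip": 0},{"translation": [0,0,3.6],"twist": [0,0,0],"grip": 0},{"translation": [0,0,3.8],"twist": [0,0,0],"grip": 0},{"translation": [0,0,4.0],"twist": [0,0,0],"grip": 0},{"translation": [0,0,4.2],"twist": [0,0,0],"grip": 0},{"translation": [0,0,4.4],"twist": [0,0,0],"grip": 0},{"translation": [0,0,4.6],"twist": [0,0,0],"grip": 0},{"translation": [0,0,4.8],"twist": [0,0,0],"grip": 0},{"translation": [0,0,5.0],"twist": [0,0,0],"grip": 0},{"translation": [0,0,5.2],"twist": [0,0,0],"grip": 0},{"translation": [0,0,5.3],"twist": [0,0,0],"grip": 0},{"translation": [0,0,5.3],"twist": [0,0,0],"grip": 0},{"translation": [0,0,5.3],"twist": [0,0,0],"grip": 0}])

```text
clock: 8.65
position: [0.4841, -0.1117, 0.0671]
eef_rot: [[-0.912, 0.409, 0.001], [0.409, 0.912, 0.0], [-0.001, 0.0, -1.0]]
force: [0.0, 2.9, 5.9]
width: 0.0002
```

>>> arm_command(rows=[{"translation": [0,0,0.1],"twist": [0,0,0],"grip": 0},{"translation": [0,0,0.15],"twist": [0,0,0],"grip": 0},{"translation": [0,0,0.15],"twist": [0,0,0],"grip": 0},{"translation": [0,0,0.15],"twist": [0,0,0],"grip": 0}])

```text
clock: 8.98
position: [0.4841, -0.1116, 0.0657]
eef_rot: [[-0.912, 0.409, 0.001], [0.409, 0.912, 0.0], [-0.001, 0.001, -1.0]]
force: [-0.4, 2.4, 8.8]
width: -0.0002
```

Home as well. Lift straight up and check.

>>> arm_command(rows=[{"translation": [0,0,-1],"twist": [0,0,0],"grip": 0},{"translation": [0,0,-3],"twist": [0,0,0],"grip": 0},{"translation": [0,0,-6],"twist": [0,0,0],"grip": 0},{"translation": [0,0,-9],"twist": [0,0,0],"grip": 0},{"translation": [0,0,-12],"twist": [0,0,0],"grip": 0},{"translation": [0,0,-14],"twist": [0,0,0],"grip": 0},{"translation": [0,0,-14],"twist": [0,0,0],"grip": 0},{"translation": [0,0,-14],"twist": [0,0,0],"grip": 0},{"translation": [0,0,-14],"twist": [0,0,0],"grip": 0},{"translation": [0,0,-14],"twist": [0,0,0],"grip": 0}])

```text
clock: 9.82
position: [0.4827, -0.1118, 0.204]
eef_rot: [[-0.912, 0.41, -0.003], [0.41, 0.912, -0.0], [0.002, -0.001, -1.0]]
force: [-0.0, -0.6, 0.1]
width: -0.0002
```

```bash
python3 st.py 4 scene top
python3 - <<'E'
from h import *
t=np.load('scene4.npz');K=t['mtx']
for n,X in dict(r=[.5191,.2405,.068],b=[.5099,.0658,.068],s=[.4839,-.112,.068]).items():
    c=t['attitude'].T@(np.array(X)-t['position']);u=K@c;u=u[:2]/u[2];o=[]
    for i in(-1,0,1):
        for j in(-1,0,1):
            q=u.round().astype(int)+[i,j];p,d=proj_ray(t,*q);o.append((p+d*t['depth'][q[1],q[0]])[2])
    print(n,u.round(1),np.median(o).round(4))
E
```

```text
{'clock': 9.8167, 'position': [0.4827, -0.1118, 0.204], 'eef_rot': [[-0.9123, 0.4095, -0.0027], [0.4095, 0.9123, -0.0001], [0.0024, -0.0011, -1.0]], 'force': [-0.0426, -0.6236, 0.0521], 'width': -0.0002}
round [11.07 33.64 12.36]
bar [ 4.76 17.33 12.39]
square [-0.15  0.04 12.55]
r [376.5 227.8] 0.0687
b [316.6 217.8] 0.0684
s [259.2 203.7] 0.0679
```

View pics/scene4.png

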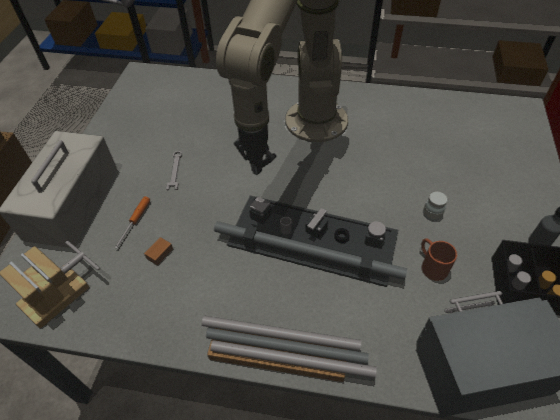

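The three heads (376,228), (317,218) and (259,204) read 68–69 mm by depth. The bystanders look unmoved and the gripper is clear of everything.

```bash
python3 -c "
from station import robot
print(robot.job_done())"
```

```text
the job is handed in; nothing more can be done
None
```

I pushed the three plungers home with the shut fingertips, in the order round, bar, square, and handed the job in at about 10 s on the robot's clock; it gives no verdict.

- **Force:** the vertical force read at the end of each push move was at most 8.8 N, and it climbed roughly as the rubber cushion should once each plunger was home. On the bar and square heads there was also up to about 3.4 N of sideways force.
- **Depth:** after the last lift, the scene camera put the head tops at 68.7 mm (round), 68.4 mm (bar) and 67.9 mm (square), against 68 mm when home. The top camera read about 1 mm lower for the round and bar heads, which is within its calibration. A few readings beside the head centres scattered by up to 5 mm.
- **Bystanders and clearance:** the last scene picture shows the bystanders in the same places as in the first one, judged by eye. The gripper stood about 12 cm clear of the jig.

No check failed. The spacing between heads came out at 175–180 mm rather than the stated "about 165 mm", but each fingertip was confirmed over its head in the wrist camera before pushing.

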